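# Rack up the stripped engine parts

## Robot

A 6-joint arm with a two-finger parallel gripper is mounted at the origin on the work surface. World frame = base frame: x ahead of the robot, y to its left, z up, the work surface at z = 0. Lengths are in m, angles in rad, forces in N, time in s.
With the tool pointing down it reaches from about 0.375 to 0.925 m from the base axis. Payload 5.7 kg.
Tool frame: the origin (TCP) lies at the very end of the fingers, on their centre line; the grasp point (between the pads) lies 19 mm behind it; z points along the fingers, y is the line along which they close (so a half turn about z gives the same grasp; the last joint's range is limited). The gripper opens to 88 mm and grips with 3 to 60 N. Pads are 20 mm wide; open, the fingers measure 115 mm over their backs; the gripper's body (75 mm by 178 mm) begins 61 mm behind the grasp point.
Start: joints at [-1.236, 0.359, 1.51, -0, 1.272, -0.115], TCP at [0.261, -0.54, 0.223] pointing down, gripper open.
Joint ranges: [-2.97, 2.97], [-1.01, 2.36], [0.21, 2.38], [-0.96, 4.11], [0.2, 2.71], [-2.98, 2.98]. Speed limits (rad/s): [2.39, 2.39, 3.14, 3.14, 3.14, 3.14].

## Interface

Orientations are given as [roll, pitch, yaw] about the fixed x, y, z axes, in that order (R = Rz(yaw) Ry(pitch) Rx(roll)).
In Python, from workcell import robot gives the robot as it stands. Calls block until the motion is done:
- robot.movep(position, orientation): joint-space move of the TCP to a pose.
- robot.move_l(position, frame=None, velocity=0.15, contact_N=None): straight line of the TCP; frame=None keeps the orientation; velocity is the mean speed in m/s. With contact_N (N) it stops when the force on the tool has changed by that much, and returns True; else False.
- robot.movej(angles): joint-space move.
- robot.open_gripper() and robot.close(newtons=None): open the fingers fully, or close them until they stop; newtons is the grip in N (None keeps the last).
- robot.pause(seconds).
- robot.solve_ik(position, orientation): joint angles nearest the present ones, or None.
- robot.get_image(name): name is "scene" or "top"; returns a dict with "color" (384x512x3 uint8, red, green, blue), "mtx" (3x3 intrinsics, pixels), "R" (3x3) and "t" (3): a world point X has camera coordinates R X + t. Camera axes: x right, y down, z forward; pixel columns grow to the right and rows downward; lengths in m; the calibration is good to about 2 mm. A picture is of the moment at which its call begins. There is no depth.
A pose or a line that the arm cannot do raises robot.MotionError and nothing moves.
- robot.finish_job(): hands the job in; it is judged then, once.
Trained networks look in a picture, given as the dict that the camera call returned (one of the last four; its "shot" number tells which), for a name from the list of things; names that differ only in an ending like _2 or _b are one class to them, and where a whole thing is asked for, a point or a joint stands for the part that bears it (a point fixed in the world has none). Each returns a list of dicts, best first, with "confidence" (0 to 1); they miss things now and then, are a little off and sometimes report something else, mostly with a low value. They report only what shows in the picture. A call takes as long as a camera call. They do not tell look-alikes from the thing itself.
- robot.search_frame(picture, thing): "centre" ([x, y, z] in m, in the coordinates of the camera as it stood for that picture, good to about 4 mm: the middle of the surface that is visible of it).
- robot.regions_of(picture, thing): "mask" (384x512 bool, what is visible of it).
Readings, each from a call of its own:
- robot.current_t(): time.
- robot.current_joint_pos(): joint angles.
- robot.current_joint_velocities(): joint speeds.
- robot.current_effort(): joint torques, N m.
- robot.current_position(): TCP position.
- robot.current_eef_rot(): TCP orientation.
- robot.current_wrist_force(): force on the tool from outside, world axes, zero at the start.
- robot.current_wrist_torque(): the same for the moment, N m.
- robot.current_opening(): finger opening in m.
- robot.current_grip_force(): force on a finger pad.
Only numpy, scipy, OpenCV 4.12 (cv2) and the standard library are available. Lean on these libraries where they do the work, as an engineer would, in place of code of your own. Each camera call takes 0.05 s, during which the arm holds its last target. There are 200 camera calls.

## Task

Put this engine job away in the stacking tray rack, working in order from the bottom up: stand the piston in the bottom frame that is bolted to the bench, stack the tray with the open corner tubes on it with all four corner posts fully home, then put the gear flat in that tray, and last stack the shallow tray without tubes on top, again with all four posts fully home. Set everything down without dropping it, and leave the spray can, oil can and spanner where they are.

Things in the scene. Friction and masses are not known exactly. Their poses are not given: they have to be found in the camera images.
- base_frame: bottom tier of the rack: blue sheet-steel tray bolted to the bench (cannot move), 180 x 130 mm (x, y), an open square tube standing in each corner, no handle. Origin: centre of its underside, on the bench; x along the long side, z up. Tray floor at z = 4 mm, sides to 28 mm high, 3 mm thick. Bolted lugs, 9 mm high, reach 29 mm beyond its short ends.
- base_tube (a point): mouth centre of the base frame's tube at its corner (+79, +54 mm, z = 82 mm). All four tubes, at x = +-79, y = +-54 mm, are 22 mm square outside, 16 mm square inside, open 38 mm deep, mouths flat and level.
- middle_tray: loose blue sheet-steel tray, about 0.7 kg, 180 x 130 mm (x, y), four OPEN corner tubes standing up (mouths at z = 102 mm, size and places as on the base frame). Origin: plan centre, at the tips of the spigots it stands on; x along the long side, z up. Floor at z = 27 mm, sides to 49 mm. Fully home, its origin is 58 mm above the base frame's; fits either way round (half turn).
- middle_spigot (a point): tip of the middle tray's spigot at (+79, +54 mm, 0). Both trays have four, at x = +-79, y = +-54 mm, pointing down: round steel, 12 mm diameter, 24 mm long, the last 10 mm tapered to 7 mm at the tip. Above, the 22 mm square post has a flat shoulder at z = 24 mm that lands on the tube mouth below.
- middle_handle (a point): centre of the middle tray's handle bar, at (0, 0, 77 mm) of the tray: level steel bar 12 x 12 mm in section, 104 mm long along the tray's y, a strap down to the floor at each end. On either side of it (tray +x and -x) is a bay from x = 6 to 87 mm (to 68 mm beside the tubes), 124 mm wide inside, where a part can lie.
- top_tray: loose blue sheet-steel tray, about 0.6 kg, same 180 x 130 mm footprint, spigots and shoulders as the middle tray but WITHOUT tubes: corners and sides end at z = 53 mm, low dividers inside. Origin: plan centre at the spigot tips; x along the long side, z up. Fully home, its origin is 78 mm above the middle tray's; fits either way round (half turn).
- top_handle (a point): centre of the top tray's handle bar, at (0, 0, 77 mm) of the tray: level steel bar 12 x 12 mm in section, 104 mm long along the tray's y.
- piston: aluminium engine piston, 50 mm diameter, 44 mm high, 0.16 kg, standing on its skirt. Origin: centre of its underside, z up along its axis.
- gear: steel gear with a hub, about 0.3 kg, lying flat: toothed disc 56 mm diameter and 14 mm thick, above it a round hub 26 mm diameter up to z = 46 mm. Origin: centre of its underside, z up along its axis.
- spray_can: bystander: aerosol can, 65 mm diameter, 180 mm high, standing. Origin: centre of its underside.
- oil_can: bystander: oil can with thin bent spout, 72 mm diameter, 175 mm high, standing; spout leans to its +x. Origin: centre of its underside.
- spanner: bystander: steel spanner about 200 mm long lying along its x on the bench beyond the rack. Origin: centre of its underside.
Mind the look-alikes: they are no part of the job. Leave any orange look-alike of the piston alone.

How it is judged:
By the outcome, as a careful person would: the job done as asked, in the order asked, and still so for the second after the job is handed in, with the robot touching nothing.
It also fails if it takes over 72 s, if anything falls off the work surface, if the arm or the gripper's body presses on something with over 40 N, if the wrist force passes 120 N, or if a joint passes its speed limit or range.

## Working session

There is one attempt and no reset: what is moved stays moved. The work goes in short steps, each a Python script; the robot and the scene stay as the last script left them, time stands still between calls to the robot, and variables do not carry over. Pictures are saved under pics/ and viewed, at most 10 in all, crops included, and the job is handed in when it is done.

```bash
mkdir -p pics; ls; cat > h.py <<'E'
from workcell import robot
import numpy as np, cv2
def look():
    return {n: robot.get_image(n) for n in ("scene","top")}
def save(im,name): cv2.imwrite("pics/"+name, im["color"][:,:,::-1])
def world(im,c): return im["R"].T@(np.array(c)-im["t"])
def ray(im,uv):
    d=im["R"].T@np.linalg.solve(im["mtx"],[uv[0],uv[1],1.]); return -im["R"].T@im["t"], d
def at_z(im,uv,z):
    o,d=ray(im,uv); return o+d*(z-o[2])/d[2]
def proj(im,X):
    c=im["R"]@np.array(X)+im["t"]; p=im["mtx"]@c; return p[:2]/p[2]
def tri(a,ua,b,ub):
    o1,d1=ray(a,ua);o2,d2=ray(b,ub)
    s=np.linalg.lstsq(np.c_[d1,-d2],o2-o1,rcond=None)[0]
    p,q=o1+s[0]*d1,o2+s[1]*d2
    return (p+q)/2, np.linalg.norm(p-q)
E
python3 - <<'E'
from h import *
ims=look()
for n,im in ims.items():
    save(im,n+"0.png"); print(n,"cam at",(-im["R"].T@im["t"]).round(3), im["mtx"][0,0].round(0))
for th in ["base_frame","base_tube","middle_tray","middle_spigot","middle_handle","top_tray","top_handle","piston","gear","spray_can","oil_can","spanner"]:
    for n,im in ims.items():
        for d in robot.search_frame(im,th)[:6]:
            w=world(im,d["centre"]); print(th,n,round(d["confidence"],2),w.round(3),proj(im,w).round(0))
E
```

```text
pics
scene cam at [1.118 0.281 0.96 ] 356.0
top cam at [ 0.418 -0.017  1.491] 475.0
base_frame scene 0.94 [ 0.54  -0.008  0.002] [268. 198.]
base_frame top 0.72 [ 0.541 -0.003  0.005] [265. 220.]
base_tube scene 0.85 [ 0.531 -0.01   0.004] [269. 195.]
base_tube top 0.58 [ 0.541 -0.01   0.003] [268. 220.]
middle_tray scene 0.8 [0.412 0.338 0.032] [387. 209.]
middle_tray scene 0.17 [ 0.43  -0.301  0.039] [211. 136.]
middle_tray top 0.92 [0.407 0.349 0.027] [150. 261.]
middle_spigot scene 0.86 [0.412 0.343 0.032] [389. 209.]
middle_spigot top 0.85 [0.408 0.345 0.027] [151. 261.]
middle_spigot top 0.74 [ 0.541 -0.005  0.006] [266. 220.]
middle_handle top 0.64 [0.412 0.347 0.03 ] [151. 260.]
top_tray scene 0.97 [ 0.431 -0.305  0.04 ] [209. 135.]
top_tray top 0.82 [ 0.431 -0.304  0.031] [364. 257.]
top_handle scene 0.81 [ 0.433 -0.302  0.037] [210. 137.]
top_handle scene 0.16 [0.412 0.34  0.031] [388. 209.]
top_handle top 0.92 [ 0.429 -0.311  0.026] [366. 257.]
piston scene 0.73 [ 0.779 -0.351  0.043] [134. 201.]
piston scene 0.64 [ 0.557 -0.164  0.042] [224. 175.]
piston scene 0.64 [ 0.72
[... 351 characters left out ...]
1 [0.62  0.246 0.012] [332. 252.]
gear top 0.59 [0.614 0.24  0.014] [189. 195.]
gear top 0.2 [0.654 0.378 0.058] [142. 180.]
spray_can scene 0.61 [ 0.66  -0.379  0.111] [146. 158.]
spray_can top 0.75 [ 0.641 -0.384  0.146] [399. 183.]
spray_can top 0.48 [0.656 0.375 0.058] [143. 180.]
oil_can scene 0.87 [0.675 0.382 0.058] [375. 284.]
oil_can scene 0.34 [0.416 0.336 0.029] [386. 210.]
oil_can scene 0.21 [ 0.645 -0.204  0.048] [198. 189.]
oil_can top 0.87 [0.653 0.372 0.057] [144. 180.]
spanner scene 0.8 [ 0.762 -0.047  0.005] [221. 246.]
spanner scene 0.26 [ 0.534 -0.007  0.005] [269. 196.]
spanner top 0.62 [ 0.756 -0.046  0.013] [280. 152.]
spanner top 0.2 [ 0.638 -0.384  0.147] [399. 184.]
```

```bash
python3 - <<'E'
import cv2
a=cv2.imread("pics/top0.png");cv2.imwrite("pics/t1.png",cv2.resize(a[100:340,90:430],None,fx=2.35,fy=2.35,interpolation=2))
a=cv2.imread("pics/scene0.png");cv2.imwrite("pics/s1.png",cv2.resize(a[80:330,100:430],None,fx=2.4,fy=2.4,interpolation=2))
E
```

```text
(no output)
```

View pics/t1.png

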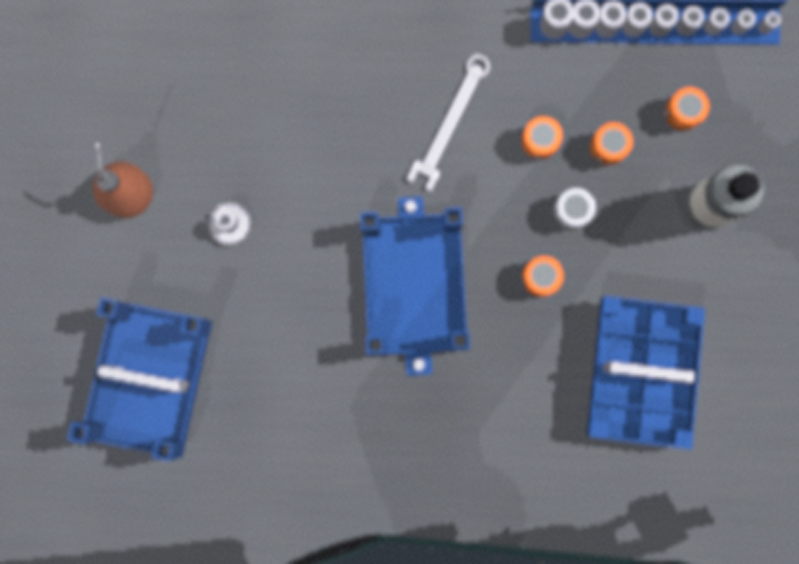

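View pics/s1.png

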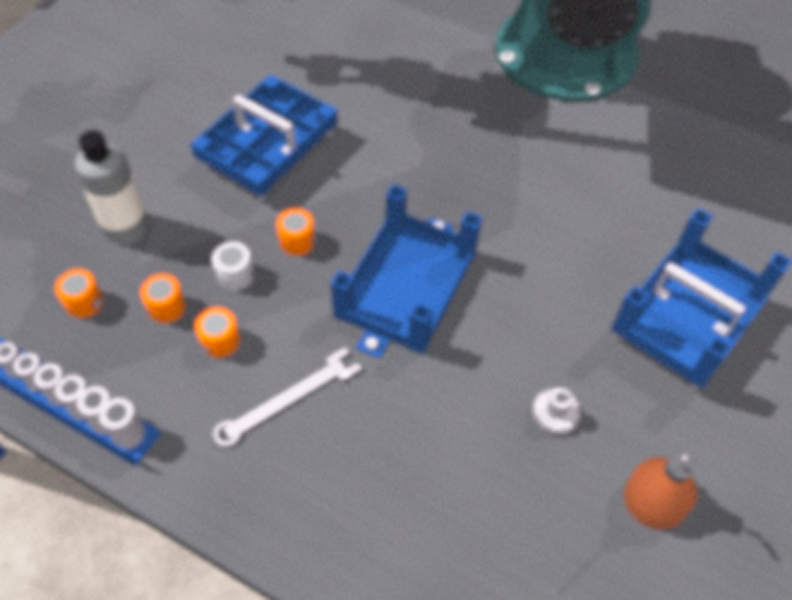

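The real piston is the grey one at top-image pixel (335,188), about (0.64, -0.21) m, with orange copies around it. The gear is at (187,194), the middle tray (with tubes) at (150,260), the top tray at (364,257) and the base at (266,220). Next I'll refine the poses with silhouette fits in both views.

```bash
cat > fit.py <<'E'
from h import *
from scipy.optimize import minimize
def box(x0,x1,y0,y1,z0,z1): return np.array([[x,y,z] for x in(x0,x1) for y in(y0,y1) for z in(z0,z1)])/1e3
def cyl(r,z0,z1):
    a=np.linspace(0,2*np.pi,33)[:-1]; return np.array([[r*np.cos(t),r*np.sin(t),z] for t in a for z in(z0,z1)])/1e3
def posts(z0,z1): return [box(sx*79-11,sx*79+11,sy*54-11,sy*54+11,z0,z1) for sx in(-1,1) for sy in(-1,1)]
hand=[box(-6,6,-52,52,71,83),box(-6,6,-52,-46,27,77),box(-6,6,46,52,27,77)]
M={"base_frame":[box(-90,90,-65,65,0,28),box(-119,119,-16,16,0,9)]+posts(0,82),
 "middle_tray":[box(-90,90,-65,65,24,49)]+posts(24,102)+hand,
 "top_tray":[box(-90,90,-65,65,24,53)]+hand,
 "piston":[cyl(25,0,44)],"gear":[cyl(28,0,14),cyl(13,14,46)]}
S=4
def T(p): 
    c,s=np.cos(p[3]),np.sin(p[3]); return np.array([[c,-s,0],[s,c,0],[0,0,1]]),np.array(p[:3])
def render(im,parts,p,roi):
    R,t=T(p); u0,v0,w,h=roi; out=np.zeros((h*S,w*S),np.uint8)
    for P in parts:
        c=(P@R.T+t)@im["R"].T+im["t"]; q=c@im["mtx"].T; q=q[:,:2]/q[:,2:]
        q=((q-[u0-.5,v0-.5])*S-.5)
        cv2.fillConvexPoly(out,cv2.convexHull(np.round(q*16).astype(np.int32)),255,cv2.LINE_AA,4)
    return cv2.resize(out,(w,h),interpolation=cv2.INTER_AREA)/255.
def fit(thing,obs,p0,free):
    """obs: list of (im, mask)"""
    D=[]
    for im,m in obs:
        v,u=np.where(m); roi=(u.min()-8,v.min()-8,np.ptp(u)+17,np.ptp(v)+17)
        m=m.astype(float)[roi[1]:roi[1]+roi[3],roi[0]:roi[0]+roi[2]]
        D.append((im,cv2.GaussianBlur(m,(0,0),1.),roi))
    sc=np.array([.003,.003,.003,.02])[free]
    def full(q): p=np.array(p0,float); p[free]+=q*sc; return p
    def cost(q): return sum(((cv2.GaussianBlur(render(im,M[thing],full(q),r),(0,0),1.)-m)**2).sum() for im,m,r in D)
    best=None
    for k in range(3):
        x0=np.zeros(len(free)) if best is None else best.x
        s=np.vstack([x0]+[x0+e*(4 if k==0 else 1.5) for e in np.eye(len(free))])
        best=minimize(cost,x0,method="Nelder-Mead",options=dict(initial_simplex=s,xatol=.01,fatol=1e-3,maxiter=400))
    return full(best.x),best.fun
def blue(im,near):
    c=cv2.GaussianBlur(im["color"],(0,0),.6).astype(float); m=((c[:,:,2]+3)/(c[:,:,0]+3)>1.6)
    return m
E
cat > meas.py <<'E'
from fit import *
ims=look(); P0={"base_frame":[.541,-.005,0,-.02],"middle_tray":[.408,.345,0,-.25],"top_tray":[.43,-.306,0,-.08],"piston":[.642,-.214,0,0],"gear":[.615,.242,0,0]}
for th,p0 in P0.items():
    obs=[]
    for n,im in ims.items():
        ds=robot.regions_of(im,th); e=proj(im,np.array(p0[:3])+[0,0,.03])
        ds=[d for d in ds if np.hypot(*(np.argwhere(d["mask"]).mean(0)[::-1]-e))<12]
        if not ds: print("no mask",th,n); continue
        obs.append((im,ds[0]["mask"]))
        if "tray" in th or "base" in th:
            pass
    fr=[0,1] if th in("piston","gear") else [0,1,3]
    print(th,"both",*[x.round(4) if i==0 else round(x,1) for i,x in enumerate(fit(th,obs,p0,fr))],"withz",fit(th,obs,p0,sorted(fr+[2]))[0].round(4))
    for o in obs: print("    single",fit(th,[o],p0,fr)[0].round(4), o[1].sum())
    if th in("base_frame","middle_tray","top_tray"):
        ob=[]
        for im,m in obs:
            k=cv2.dilate(m.astype(np.uint8),np.ones((13,13)))>0
            b=(blue(im,0)&k)
            h=im["color"].min(2)>110
            b=(b|(h&k)).astype(np.uint8); b=cv2.morphologyEx(b,cv2.MORPH_CLOSE,np.ones((3,3)))
            ob.append((im,b>0))
        r,f=fit(th,ob,p0,fr); print("   colour",r.round(4),round(f,1),[fit(th,[o],p0,fr)[0].round(4) for o in ob],"withz",fit(th,ob,p0,[0,1,2,3])[0].round(4))
E
python3 meas.py
```

```text
base_frame both [ 0.5393 -0.005   0.      0.0675] 27.6 withz [ 0.5398 -0.0046  0.003   0.0689]
    single [ 0.5374 -0.0052  0.      0.066 ] 2550
    single [ 0.5407 -0.005   0.      0.0732] 2719
   colour [ 0.5451 -0.013   0.     -0.0015] 1845.6 [array([ 0.5561, -0.0116,  0.    ,  0.0457]), array([ 0.5399, -0.0089,  0.    ,  0.0517])] withz [ 0.553  -0.0082  0.0432  0.0614]
middle_tray both [ 0.4097  0.3406  0.     -0.1876] 24.4 withz [ 0.4099  0.3405  0.0015 -0.1872]
    single [ 0.4087  0.3408  0.     -0.1863] 2667
    single [ 0.41    0.3407  0.     -0.1866] 2864
   colour [ 0.4079  0.3377  0.     -0.2197] 1930.1 [array([ 0.4065,  0.3313,  0.    , -0.3261]), array([ 0.4089,  0.3401,  0.    , -0.1793])] withz [ 0.4117  0.3331  0.0262 -0.2047]
top_tray both [ 0.4279 -0.3041  0.     -0.1133] 16.4 withz [ 0.4281 -0.3035  0.0019 -0.1115]
    single [ 0.4262 -0.304   0.     -0.1108] 1768
    single [ 0.4284 -0.3042  0.     -0.1125] 2745
   colour [ 0.4261 -0.3153  0.     -0.1187] 1347.8 [array([ 0.4458, -0.3157,  0.    , -0.1141]), array([ 0.426 , -0.3152,  0.    , -0.1131])] withz [ 0.4279 -0.3065  0.0304 -0.1166]
piston both [ 0.6413 -0.2147  0.      0.    ] 11.8 withz [ 0.6417 -0.2135  0.0045  0.    ]
    single [ 0.6389 -0.2149  0.      0.    ] 262
    single [ 0.6433 -0.2153  0.      0.    ] 263
gear both [0.6159 0.2442 0.     0.    ] 3.7 withz [ 6.158e-01  2.442e-01 -4.000e-04  0.000e+00]
    single [0.6159 0.2443 0.     0.    ] 304
    single [0.6158 0.244  0.     0.    ] 261
```

```bash
cat >> h.py <<'E'
from math import pi,cos,sin
def ori(a):
    """tool down, fingers closing along world angle a; choose the half turn with the smaller last joint"""
    best=None
    for y in (a+pi/2,a-pi/2):
        o=[pi,0,y]; q=robot.solve_ik([.5,0,.25],o)
        if q is not None and (best is None or abs(q[5])<best[0]): best=(abs(q[5]),o)
    return best[1]
BASE=np.array([.5395,-.0049]); BY=.068
def off(o,yaw,dx,dy): return np.array(o)+[cos(yaw)*dx-sin(yaw)*dy,sin(yaw)*dx+cos(yaw)*dy]
def st(s=""): print(s,"t",round(robot.current_t(),2),"pos",np.round(robot.current_position(),4),"open",round(robot.current_opening(),4),"F",np.round(robot.current_wrist_force(),1),"j6",round(robot.current_joint_pos()[5],2))
E
python3 - <<'E'
from h import *
st("start")
o=ori(BY); p=[.6413,-.2147]
robot.movep([*p,.16],o); st("over")
robot.move_l([*p,.012],velocity=.15); 
robot.close(15); st("grip")
robot.move_l([*p,.20],velocity=.25); st("lift")
robot.movep([*BASE,.16],o)
robot.move_l([*BASE,.021],velocity=.12); st("near")
print(robot.move_l([*BASE,.010],velocity=.03,contact_N=3)); st("down")
robot.open_gripper(); st("rel")
robot.move_l([*BASE,.19],velocity=.25)
robot.movep([.45,.25,.25],ori(-.187)); st("clear")
from fit import *
ims=look(); obs=[]
for n,im in ims.items():
    save(im,n+"_p.png")
    for d in robot.regions_of(im,"piston"):
        if np.hypot(*(np.argwhere(d["mask"]).mean(0)[::-1]-proj(im,[*BASE,.03])))<12: obs.append((im,d["mask"])); break
    else: print("none",n)
if obs: print(fit("piston",obs,[*BASE,.004,0],[0,1])[0],[fit("piston",[b],[*BASE,.004,0],[0,1])[0] for b in obs])
E
```

```text
start t 1.9 pos [ 0.2608 -0.5403  0.2226] open 0.0878 F [ 0.5  0.2 -0. ] j6 -0.12
over t 3.73 pos [ 0.6409 -0.2159  0.1602] open 0.0886 F [-0.1  0.1 -0.1] j6 -0.49
grip t 5.54 pos [ 0.6412 -0.2147  0.0121] open 0.0498 F [-0.7  0.6  2. ] j6 -0.49
lift t 6.44 pos [ 0.6402 -0.2142  0.1984] open 0.0496 F [ 0.6  0.5 -3.1] j6 -0.49
near t 8.69 pos [ 0.5402 -0.005   0.0216] open 0.0497 F [ 0.6  0.3 -1.6] j6 -0.21
True
down t 8.98 pos [ 0.5404 -0.005   0.0155] open 0.05 F [ 0.8 -0.4 -0. ] j6 -0.21
rel t 9.74 pos [ 0.5395 -0.0049  0.0152] open 0.0876 F [ 0.3 -0.4  0. ] j6 -0.21
clear t 11.67 pos [0.45   0.2493 0.249 ] open 0.0876 F [-0.2 -0.3  0. ] j6 0.56
[ 0.54136937 -0.00416839  0.004       0.        ] [array([ 0.54124853, -0.0039426 ,  0.004     ,  0.        ]), array([ 0.54161669, -0.00449763,  0.004     ,  0.        ])]
```

The piston stands in the base: it made contact at the expected height, and the post-release fit puts it within 2 mm of where the gripper let go. Next I'll pick the middle tray, hover over the base and check the alignment with a fit that ignores the gripper area.

```bash
cat >> fit.py <<'E'
def heldfit(thing,p0,ims,closing,free=[0,1,3],tag=None):
    """fit a tray hanging in the gripper, ignoring the gripper's own (dilated) projection"""
    tcp=np.array(robot.current_position()); D=[]
    g=[box(-89,89,-38,38,80,350),box(-58,58,-12,12,19,80)]; R,t=T([*tcp,closing])
    for n,im in ims.items():
        if tag: save(im,n+tag)
        e=proj(im,np.array(p0[:3])+[0,0,.05])
        ds=[d for d in robot.regions_of(im,thing) if np.hypot(*(np.argwhere(d["mask"]).mean(0)[::-1]-e))<25]
        if not ds: print("none",n); continue
        m=ds[0]["mask"]; h,w=m.shape; roi=(0,0,w,h)
        W=1-(cv2.dilate(render(im,g,[*tcp,closing],roi),np.ones((9,9)))>0)
        D.append((im,cv2.GaussianBlur(m.astype(float),(0,0),1.),W,roi)); print(n,"px",m.sum(),"masked in",(m*W).sum())
    sc=np.array([.003,.003,.003,.02])[free]
    def full(q): p=np.array(p0,float); p[free]+=q*sc; return p
    def run(D):
        c=lambda q: sum((W*(cv2.GaussianBlur(render(im,M[thing],full(q),r),(0,0),1.)-m)**2).sum() for im,m,W,r in D)
        r=minimize(c,np.zeros(len(free)),method="Nelder-Mead",options=dict(initial_simplex=np.vstack([np.zeros(len(free)),2*np.eye(len(free))]),xatol=.02,maxiter=250))
        return full(r.x).round(4),round(r.fun,1)
    return run(D),[run([d]) for d in D]
E
python3 - <<'E'
from fit import *
p=[.4092,.3406]; a=-.187; o=ori(a)
robot.movep([*p,.13],o)
robot.move_l([*p,.058],velocity=.12); robot.close(45); st("grip")
robot.move_l([*p,.07],velocity=.05); robot.move_l([*p,.20],velocity=.2); st("lift")
b=BASE-[.001,0]; ob=ori(BY)
robot.movep([*b,.20],ob); robot.move_l([*b,.158],velocity=.1); robot.pause(.3); st("hover")
print(robot.current_eef_rot())
ims=look()
print(heldfit("middle_tray",[*BASE,.1,BY],ims,BY,tag="_m.png"))
E
```

```text
grip t 14.43 pos [0.4093 0.3406 0.058 ] open 0.0116 F [ 0.8 -0.8 -0.5] j6 0.75
lift t 15.62 pos [0.4082 0.3399 0.1988] open 0.0117 F [-0.6 -0.1 -8. ] j6 0.75
hover t 17.88 pos [ 0.539  -0.005   0.1586] open 0.0121 F [-0.4  0.2 -7.6] j6 -0.21
[3.14034911e+00 2.62275723e-04 1.63872915e+00]
scene px 1932 masked in 1343
top px 410 masked in 12
((array([ 0.535 , -0.0051,  0.1   ,  0.0744]), np.float64(48.0)), [(array([ 0.5345, -0.0063,  0.1   ,  0.0718]), np.float64(21.2)), (array([ 0.5397, -0.0036,  0.1   ,  0.0742]), np.float64(17.9))])
```

```bash
python3 - <<'E'
import cv2
a=cv2.imread("pics/scene_m.png")[120:260,190:340]; b=cv2.imread("pics/top_m.png")[140:300,190:340]
a=cv2.resize(a,(560,523),interpolation=2);cv2.imwrite("pics/m1.png",a)
E
```

```text
(no output)
```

View pics/m1.png

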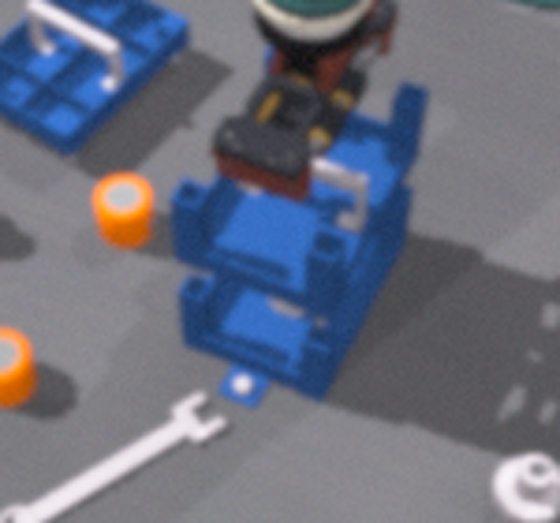

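The hover picture shows the tray level and right over the base tubes. I'll lower it with force sensing.

```bash
python3 - <<'E'
from h import *
x,y=BASE-[.001,0]
for z in (.138,.128,.118,.1145):
    c=robot.move_l([x,y,z],velocity=.03,contact_N=10); st(f"{z} {c}")
    print(np.round(robot.current_wrist_torque(),2))
    if c: break
E
```

```text
0.138 False t 18.89 pos [ 0.5387 -0.0049  0.1381] open 0.0117 F [ 1.  -0.4 -8.3] j6 -0.21
[ 0.03 -0.13  0.06]
0.128 False t 19.38 pos [ 0.5383 -0.0049  0.1277] open 0.0118 F [ 0.6 -0.6 -7.8] j6 -0.21
[ 0.03 -0.1   0.02]
0.118 False t 19.86 pos [ 0.5383 -0.0049  0.1177] open 0.0117 F [-0.4  1.2 -7.1] j6 -0.21
[ 0.05 -0.09  0.02]
0.1145 True t 20.07 pos [ 0.5392 -0.005   0.1158] open 0.0114 F [-0.7  0.3  4.6] j6 -0.21
[0.01 0.02 0.1 ]
```

```bash
python3 - <<'E'
from h import *
x,y=BASE-[.001,0]
robot.open_gripper(); st("rel"); robot.move_l([x,y,.22],velocity=.2)
g=[.615,.2442]
robot.movep([*g,.12],ori(BY)); robot.move_l([*g,.018],velocity=.15); robot.close(35); st("grip")
robot.move_l([*g,.22],velocity=.25); st("lift")
d=off([x,y],BY,47,0) if 0 else off([x,y],BY,.047,0)
robot.movep([*d,.22],ori(BY+pi/2)); robot.move_l([*d,.115],velocity=.15); st("near")
c=robot.move_l([*d,.098],velocity=.03,contact_N=4); st(f"down {c}")
E
```

```text
rel t 21.3 pos [ 0.5369 -0.0046  0.1139] open 0.0876 F [-0.2  0.4  0.4] j6 -0.21
grip t 24.88 pos [0.6153 0.2443 0.018 ] open 0.0253 F [ 0.7 -0.  -1.4] j6 0.21
lift t 25.84 pos [0.6137 0.2438 0.2183] open 0.0252 F [-0.   0.2 -2.1] j6 0.21
near t 27.77 pos [ 0.5862 -0.0014  0.1157] open 0.0257 F [-0.  -1.1 -2.5] j6 1.38
down True t 28.23 pos [ 0.5856 -0.0018  0.1025] open 0.0254 F [0.1 1.1 2.8] j6 1.38
```

```bash
python3 - <<'E'
from fit import *
robot.open_gripper(); q=robot.current_position(); robot.move_l([q[0],q[1],.24],velocity=.2)
p=[.4269,-.3041]; robot.movep([*p,.18],ori(-.1115)); st("over top")
ims=look()
for th,p0,fr in (("middle_tray",[*BASE,.058,BY],[0,1,3]),("top_tray",[*p,0,-.112],[0,1,3])):
    obs=[]
    for n,im in ims.items():
        save(im,n+"_g.png")
        for d in robot.regions_of(im,th):
            if np.hypot(*(np.argwhere(d["mask"]).mean(0)[::-1]-proj(im,np.array(p0[:3])+[0,0,.05])))<15: obs.append((im,d["mask"])); break
    for o in obs: print(th,[a.round(4) for a in fit(th,[o],p0,fr)[:1]],o[1].sum())
    if th=="middle_tray": print("z",fit(th,obs,p0,[0,1,2,3])[0].round(4))
im=ims["scene"]["color"][120:260,190:340,::-1]; cv2.imwrite("pics/g1.png",cv2.resize(im,(560,523),interpolation=2))
E
```

```text
over top t 31.89 pos [ 0.4271 -0.3037  0.1797] open 0.0874 F [-1.1  0.2 -0.8] j6 -0.64
middle_tray [array([ 0.5385, -0.005 ,  0.058 ,  0.0699])] 2279
middle_tray [array([ 0.5394, -0.0052,  0.058 ,  0.0716])] 2466
z [ 0.5387 -0.0052  0.0569  0.0703]
top_tray [array([ 0.4319, -0.3064,  0.    , -0.1021])] 1400
```

View pics/g1.png

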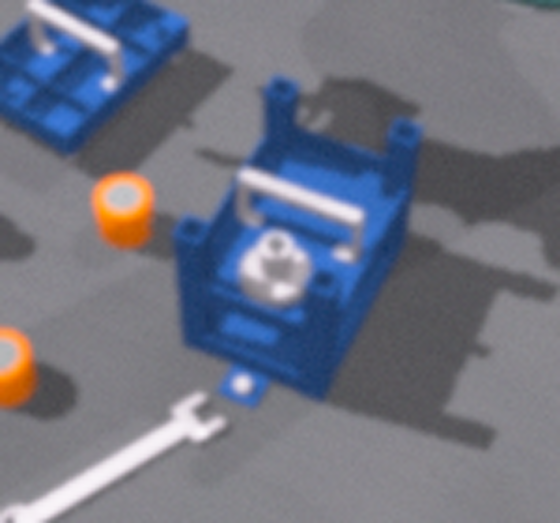

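The middle tray is fully home: the fit gives z = 57 mm, and the picture shows the posts seated. The gear lies flat beside the handle. Now the top tray.

```bash
python3 - <<'E'
from fit import *
p=[.427,-.3041]
robot.move_l([*p,.058],velocity=.15); robot.close(45); st("grip")
robot.move_l([*p,.07],velocity=.05); robot.move_l([*p,.27],velocity=.25); st("lift")
b=[.5385,-.005]; robot.movep([*b,.27],ori(.070)); robot.move_l([*b,.238],velocity=.1); robot.pause(.2); st("hover")
ims=look(); print(heldfit("top_tray",[*b,.18,.07],ims,.07,tag="_t.png"))
for z in (.216,.206,.197,.1925):
    c=robot.move_l([*b,z],velocity=.03,contact_N=9); st(f"{z} {c}")
    if c: break
E
```

```text
grip t 34.31 pos [ 0.4271 -0.3042  0.058 ] open 0.0113 F [ 1.5 -0.8 -0.8] j6 -0.64
lift t 35.65 pos [ 0.426  -0.3032  0.2684] open 0.0117 F [-0.   0.6 -6. ] j6 -0.64
hover t 37.53 pos [ 0.5391 -0.0053  0.2388] open 0.0116 F [-1.  -0.2 -6. ] j6 -0.21
scene px 2144 masked in 1522
top px 424 masked in 0
((array([ 0.5381, -0.0053,  0.18  ,  0.0687]), np.float64(36.7)), [(array([ 0.538 , -0.0074,  0.18  ,  0.0751]), np.float64(12.8)), (array([ 0.5407, -0.0036,  0.18  ,  0.0683]), np.float64(8.0))])
0.216 False t 38.62 pos [ 0.5386 -0.005   0.2161] open 0.0117 F [-0.7 -0.  -6.4] j6 -0.21
0.206 False t 39.1 pos [ 0.5383 -0.005   0.2058] open 0.0116 F [ 1.   0.1 -6.6] j6 -0.21
0.197 False t 39.55 pos [ 0.5383 -0.005   0.1967] open 0.0116 F [ 0.3 -0.1 -6.2] j6 -0.21
0.1925 True t 39.76 pos [ 0.5393 -0.0051  0.194 ] open 0.0115 F [-0.4  1.2  4.4] j6 -0.21
```

```bash
python3 - <<'E'
from fit import *
robot.open_gripper(); st("rel"); b=[.5385,-.005]
robot.move_l([*b,.30],velocity=.2); robot.movep([.42,-.25,.32],ori(0)); st("away")
ims=look(); obs=[]; p0=[*b,.136,.07]
for n,im in ims.items():
    for d in robot.regions_of(im,"top_tray"):
        if np.hypot(*(np.argwhere(d["mask"]).mean(0)[::-1]-proj(im,np.array(p0[:3])+[0,0,.05])))<15: obs.append((im,d["mask"])); break
print(len(obs),fit("top_tray",obs,p0,[0,1,2,3])[0].round(4))
im=ims["scene"]["color"][90:290,130:410,::-1]; cv2.imwrite("pics/f1.png",cv2.resize(im,(784,560),interpolation=2))
E
```

```text
rel t 40.99 pos [ 0.5373 -0.0048  0.192 ] open 0.0881 F [-0.2 -0.4 -0.1] j6 -0.21
away t 42.74 pos [ 0.4203 -0.2492  0.3194] open 0.0877 F [0.2 0.  0.3] j6 -0.68
2 [ 0.5401 -0.0042  0.1384  0.0659]
```

View pics/f1.png

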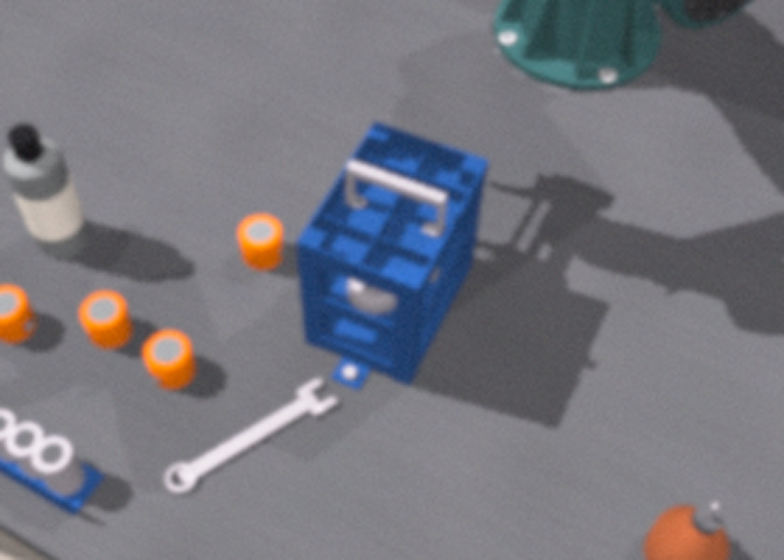

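The picture shows the stack closed and level with its posts seated (front corners near (310,240) and (415,280)), the gear inside, and the bystanders where they were. Handing in.

```bash
python3 -c "
from workcell import robot
print(robot.finish_job())"
```

```text
the job is handed in; nothing more can be done
None
```

The job is handed in: the piston is standing in the base frame, the middle tray is fully home, the gear lies flat in it, and the top tray is fully home. It took about 43 s and the bystanders were not touched.

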